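# Feed the heatsinks to the stop and shut the gate

## Task

Bring the four heatsinks on the feed track up for the next pick: with the fingertips push only on the rearmost one, so that the row slides together as one touching train, fully home against the end stop. Then push the gate fully shut across the track behind them, so that the row cannot run back. Do not lift or tip the heatsinks, and leave the other things on the bench where they are.

Things in the scene. Friction and masses are not known exactly. Their poses are not given: they have to be found in the camera images.
- feed_track: Bare aluminium feed track, fixed to the bench: base 270 x 62 x 10 mm. Origin: centre of its underside, on the bench; x runs along the track towards the end stop, y across it, z up. Floor of the channel at z = 10 mm; 41.5 mm wide between two guide lips 6 mm wide with tops at z = 16 mm. The end at x = -135 mm is open. The gate stands on its -y side (the robot's side).
- stop_face (a point): Middle of the face of the end stop, a steel block at the track's +x end: at x = 115 mm, y = 0, z = 24 mm in the track frame. The block reaches up to z = 38 mm and across y = +/-28 mm.
- gate_pivot (a point): Gate's vertical pivot axis, at bench height: x = -4 mm, y = -48 mm in the track frame. The gate paddle is an upright flat steel bar 6 mm thick, centred on the pivot line, from 7 to 67 mm out and z = 20 to 46 mm above the bench. It clears the guide lips, but not a heatsink. Shut, its front face is 4 mm behind the rear face of a row fully home.
- gate (a joint): Gate angle q in rad, growing clockwise from above. In the track frame the paddle points from the pivot at pi + 0.43 - q (anticlockwise from x): 0 = wide open, pointing away from the stop and splayed outwards from the channel; 0.43 = parallel to the track; 2.0 = shut on its own stop, square across the channel. Light friction (0.03 N m) holds it where it is left.
- gate_push (a point): Point on the flat face of the gate paddle that is pushed to shut it (the outer face when open), 50 mm from the pivot, at mid height (33 mm above the bench). It moves with the gate.
- heatsink_row1: Black finned heatsink number 1 of four in the row, counted from the end stop (the leading one): 28 mm along the track, 40 across, 22 high, 28 to 56 g; 4 mm base, upright fins running along the track. Loose, flat on the channel floor, touching its neighbours. Origin: centre of its underside; axes as the track's. Fully home its origin is at x = 101 mm in the track frame.
- heatsink_row2: Black finned heatsink number 2 of four in the row, counted from the end stop: 28 mm along the track, 40 across, 22 high, 28 to 56 g; 4 mm base, upright fins running along the track. Loose, flat on the channel floor, touching its neighbours. Origin: centre of its underside; axes as the track's. Fully home its origin is at x = 73 mm in the track frame.
- heatsink_row3: Black finned heatsink number 3 of four in the row, counted from the end stop: 28 mm along the track, 40 across, 22 high, 28 to 56 g; 4 mm base, upright fins running along the track. Loose, flat on the channel floor, touching its neighbours. Origin: centre of its underside; axes as the track's. Fully home its origin is at x = 45 mm in the track frame.
- heatsink_row4: Black finned heatsink number 4 of four in the row, counted from the end stop (the rearmost one): 28 mm along the track, 40 across, 22 high, 28 to 56 g; 4 mm base, upright fins running along the track. Loose, flat on the channel floor, touching its neighbours. Origin: centre of its underside; axes as the track's. Fully home its origin is at x = 17 mm in the track frame.
- spare_heatsink: Bystander: single black finned heatsink, 28 x 40 x 22 mm, loose on the bench beyond the track. Origin: centre of its underside.
- transformer_a: Bystander: small transformer with yellow tape, 26 x 38 x 37 mm, loose on the bench beyond the track's open end. Origin: centre of its underside.
- transformer_b: Bystander: another such transformer, 26 x 38 x 37 mm, beyond the end stop's end of the track. Origin: centre of its underside.
- loupe: Bystander: black eye loupe, 38 mm across and 38 mm high, standing on the robot's side of the track near the end stop. Origin: centre of its underside.
- tape_roll: Bystander: black roll of tape lying flat, 59 mm across, 19 mm high, past the track's open end. Origin: centre of its underside.
Mind the look-alikes: they are no part of the job. Leave any orange or red look-alike of the heatsink_row3 alone. Leave any turquoise or white look-alike of the heatsink_row4 alone.

How it is judged:
By the outcome, as a careful person would: the job done as asked, in the order asked, and still so for the second after the job is handed in, with the robot touching nothing.
It also fails if it takes over 48 s, if anything falls off the work surface, if the arm or the gripper's body presses on something with over 40 N, if the wrist force passes 120 N, or if a joint passes its speed limit or range.

## Robot

A 6-joint arm with a two-finger parallel gripper is mounted at the origin on a cart in front of the work surface, level with it; the furniture and walls round the work are solid. World frame = base frame: x ahead of the robot, y to its left, z up, the work surface at z = 0. Lengths are in m, angles in rad, forces in N, time in s.
With the tool pointing down it reaches from about 0.3 to 0.95 m from the base axis. Payload 3.1 kg.
Tool frame: the origin (TCP) lies midway between the tips of the shut fingers; the grasp point (between the pads) lies 19 mm behind it (ctrl.hold_point_z is the z of the grasp point in the tool frame, in m); z points along the fingers, y is the line along which they close (so a half turn about z gives the same grasp; the last joint's range is limited). The gripper opens to 85 mm and grips with 20 to 120 N. Pads are 22 mm wide; open, the fingers measure 114 mm over their backs; the gripper's body (76 mm by 85 mm) begins 54 mm behind the grasp point. The pads swing forward as they close: fully open they stand 13 mm farther back than shut.
Start: joints at [-1.215, 0.308, 1.634, -0, 1.2, -0.07], TCP at [0.258, -0.569, 0.231] pointing down, gripper open.
Joint ranges: [-3.06, 3.06], [-0.79, 1.96], [0.05, 2.63], [-1.19, 4.34], [0.05, 2.64], [-2.94, 2.94]. Speed limits (rad/s): [2.79, 2.79, 3.14, 3.14, 3.14, 3.14].

## Interface

Orientations are given as a rotation vector (axis times angle).
In Python, from workcell import status, viewer, job, ctrl gives the robot as it stands. The module is installed in compiled form; this text tells all that it offers.
- The arm moves only by the tool carry_out, never from a script. Its argument "plan" is a list of rows, each a list of 3 entries, a list of its own where there are three numbers: the shift along the tool's x, y, z in mm, then the turn about the tool's z in degrees, then the opening, from 0 (shut) to 1 (fully open). A call has 1 to 10 rows; each row is the pose to reach, as a shift and turn from the pose commanded when the call began, along the tool's axes at that moment; what a row does not reach only later rows make up. A row lasts 1/12 s, in which the tool goes at most 41.7 mm and 7.16 degrees, less where a joint would pass 70% of its speed; a pose out of reach is approached as far as the arm can. A call with a gripper value outside its range is refused whole. The fingers move at their own pace and stop on an object; "grip_force" is the grip in N (left out, the last holds). Time passes only in rows, so rows that repeat a pose let the fingers close. It gives the time, the measured TCP pose, the force, the opening and the grip force at its end, in the units of the state.
- status.observe(): the state, without advancing time (a new reading comes with each control period).
- viewer.capture(name): name is "scene" or "top" or "wrist"; returns (picture, depth): 400x640x3 uint8, red, green, blue; 400x640 float32, m along the optical axis (not along the pixel's ray), 0 where there is no reading.
- viewer.get_calibration(name): a dict with "fx", "fy", "cx", "cy" (pixels), "rvec" (rotation vector, rad) and "tvec" (3), from world to camera coordinates, as OpenCV has them; the wrist camera has in their place "T_tool_cam" (4x4, takes a point from camera to tool coordinates, whose origin is the TCP and whose axes are the flange's). Camera axes: x right, y down, z forward; pixel columns grow to the right and rows downward; lengths in m; the calibration is good to about 2 mm. The wrist camera is an equidistant fisheye: a pixel r from the principal point sees the ray r / f radians off the axis. A picture is of the moment at which its call begins: read the wrist's pose just before it. get_calibration takes no time and is no camera call.
- job.finish_job(): hands the job in; it is judged then, once.
The state is a dict: "t": time; "joint_positions": joint angles; "dq": joint speeds; "tau": joint torques, N m; "tcp_pos": TCP position; "ee_rot": TCP orientation; "wrist_force": force on the tool from outside, world axes, zero at the start; "wrist_torque": the same for the moment, N m; "grip_width": finger opening in m; "gripper_force": force on a finger pad.
Only numpy, scipy, OpenCV 4.12 (cv2) and the standard library are available. Lean on these libraries where they do the work, as an engineer would, in place of code of your own. Each camera call takes 0.05 s, during which the arm holds its last target. There are 200 camera calls.

## Working session

There is one attempt and no reset: what is moved stays moved. The work goes in short steps, Python scripts to look and compute and a tool call to move; the robot and the scene stay as the last step left them, time stands still between calls to the robot, and variables do not carry over. Pictures are saved under pics/ and viewed, at most 10 in all, crops included, and the job is handed in when it is done.

Besides the shell and the picture viewer there is one more tool, called in YAML: its name, and indented under it one key for each argument. carry_out: Moves the arm, as the interface text tells. Its arguments: {"type":"object","properties":{"plan":{"type":"array","items":{"type":"array"}},"grip_force":{"type":"number"}},"required":["plan"]}

```bash
mkdir -p pics
python3 - <<'E'
from workcell import status, viewer
import cv2,numpy as np
s=status.observe();print(s['t'],s['tcp_pos'],s['ee_rot'],s['grip_width'])
for n in("top","scene"):
    p,d=viewer.capture(n);cv2.imwrite(f"pics/{n}0.png",p[:,:,::-1]);np.savez(f"{n}0.npz",p=p,d=d);print(viewer.get_calibration(n))
E
```

```text
0.0 [ 0.25782955 -0.56842045  0.23005082] [-3.06842656e+00 -6.63253532e-01  5.04650362e-04] 0.08548112464877591
{'fx': 412.92113902783814, 'fy': 412.92113902783814, 'cx': 316.7272677565228, 'cy': 196.73168402310884, 'rvec': array([ 2.19913079, -2.14209585,  0.09867768]), 'tvec': array([0.01124834, 0.57388175, 0.86237616])}
{'fx': 412.6591030783982, 'fy': 412.6591030783982, 'cx': 318.3541719003029, 'cy': 197.76812101635184, 'rvec': array([ 1.96090071, -0.88084243,  0.53188624]), 'tvec': array([-0.33000315,  0.25854361,  0.51036441])}
```

View pics/top0.png

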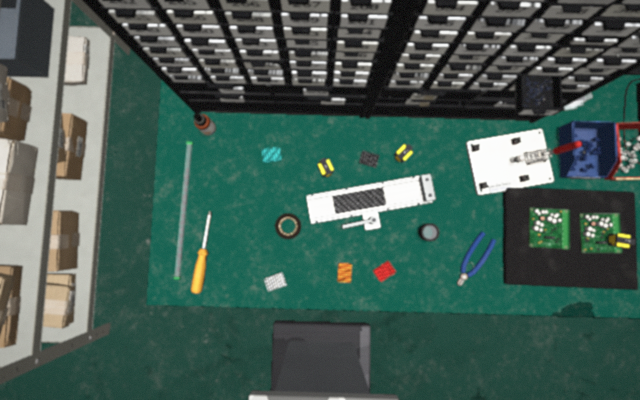

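View pics/scene0.png

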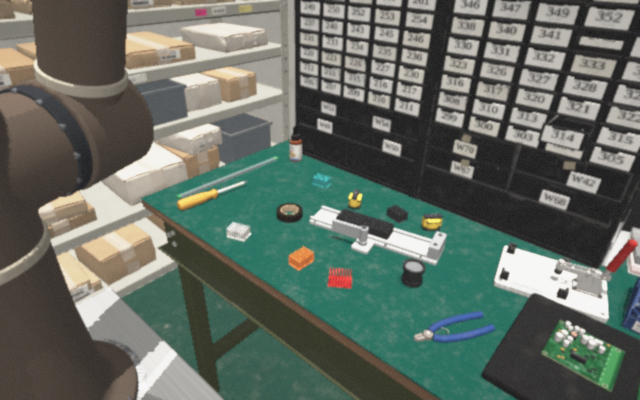

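The top view shows the track from (308,208) to (435,188), the heatsink row around (333–385, 201), the stop at (428,188), and the gate block at (372,222) with the paddle running to (343,226). I'll measure these more closely.

```bash
cat > h.py <<'E'
import numpy as np,cv2
from scipy.spatial.transform import Rotation as R
def ray(c,uv,z):
    uv=np.atleast_2d(uv).astype(float);M=R.from_rotvec(c['rvec']).as_matrix()
    d=np.c_[(uv[:,0]-c['cx'])/c['fx'],(uv[:,1]-c['cy'])/c['fy'],np.ones(len(uv))]@M
    o=-M.T@c['tvec'];return o+d*((z-o[2])/d[:,2])[:,None]
E
python3 - <<'E'
from h import *
from workcell import viewer
c=viewer.get_calibration("top");f=np.load("top0.npz");p=f['p'];d=f['d']
g=p.astype(int);m=((g.min(2)>110)).astype(np.uint8);m[:170]=0;m[235:]=0;m[:,:300]=0;m[:,442:]=0
dk=((g.max(2)<100)&(g.max(2)-g.min(2)<25)).astype(np.uint8);dk[:182]=0;dk[215:]=0;dk[:,:325]=0;dk[:,395:]=0
m2=cv2.morphologyEx(m|dk,cv2.MORPH_OPEN,np.ones((9,9)))
for mm,z in((m2,.013),(dk,.032)):
    n,l,st,ce=cv2.connectedComponentsWithStats(mm);i=1+st[1:,4].argmax()
    pts=np.argwhere(l==i)[:,::-1].astype(np.float32)
    w=ray(c,pts,z)[:,:2].astype(np.float32);r=cv2.minAreaRect(w);print(st[i],r,cv2.boxPoints(r).round(3).tolist())
cv2.imwrite("pics/crop.png",cv2.resize(p[165:245,295:445,::-1],None,fx=5,fy=5,interpolation=cv2.INTER_CUBIC))
E
```

```text
[ 383  177   40   33 1122] ((0.5888636708259583, -0.1600235402584076), (0.0660640224814415, 0.08629150688648224), 10.924079895019531) [[0.5479999780654907, -0.12399999797344208], [0.5649999976158142, -0.20900000631809235], [0.6290000081062317, -0.19599999487400055], [0.6129999756813049, -0.11100000143051147]]
[334 189  50  23 655] ((0.567913830280304, -0.06424050033092499), (0.034062571823596954, 0.10462045669555664), 11.514753341674805) [[0.5410000085830688, -0.01600000075995922], [0.5619999766349792, -0.11900000274181366], [0.5950000286102295, -0.1120000034570694], [0.5740000009536743, -0.009999999776482582]]
```

View pics/crop.png

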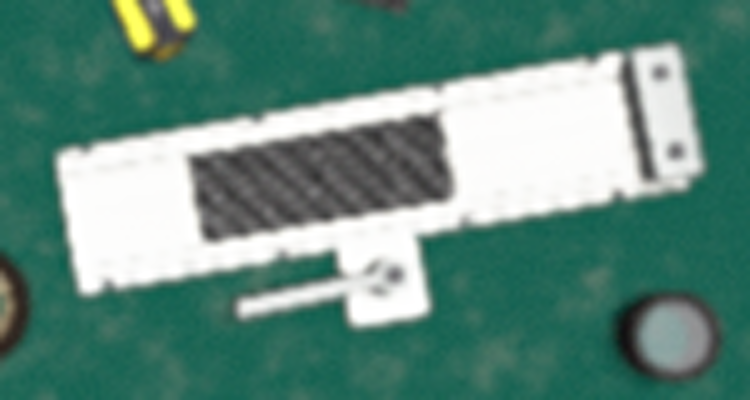

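The crop shows the open end of the track with corners at (58,150) and (80,294), the row with corners at (190,155), (440,115), (453,200) and (205,242), the stop's top edge at (632,50)–(655,180), and the gate pivot at about (383,278) with its tip at (238,308).

Run:
```python
from h import *
from workcell import viewer
c=viewer.get_calibration("top")
P=lambda q,z: ray(c,np.array(q)/5+[294.6,164.6],z)[:,:2]
b=P([(58,150),(615,58),(80,294),(640,192)],.010)
d=(b[1]-b[0])/np.linalg.norm(b[1]-b[0])+(b[3]-b[2])/np.linalg.norm(b[3]-b[2]);d/=np.linalg.norm(d)
n=np.array([-d[1],d[0]]);print('angs',np.degrees(np.arctan2(*(b[1]-b[0])[::-1])),np.degrees(np.arctan2(*(b[3]-b[2])[::-1])))
o=(b[0]+b[2])/2+.135*d
mid=b@n; o=o+n*((mid[:2].mean()+mid[2:].mean())/2-o@n)
print('width',mid,'origin',o,'yaw',np.arctan2(d[1],d[0]))
T=lambda w:np.c_[(w-o)@d,(w-o)@n].round(4)*1000
print('row',T(P([(190,155),(440,115),(453,200),(205,242)],.032)))
print('stop top edge',T(P([(632,50),(655,180)],.038)))
print('tip,pivot',T(P([(238,308),(383,278)],.046)))
print('bystanders',T(P([(155,30),(670,335),(-5,305)],.037)))
```

```text
angs -79.07463159129271 -78.18298578818711
width [0.57755897 0.57562173 0.51362306 0.51556412] origin [ 0.57429332 -0.08839432] yaw -1.3723315985566902
row [[-78.8  17.9]
 [ 30.   16.4]
 [ 28.6 -20.5]
 [-79.  -20. ]]
stop top edge [[115.   29.3]
 [113.7 -27.1]]
tip,pivot [[-70.9 -50.3]
 [ -8.8 -48.3]]
bystanders [[ -84.4   73. ]
 [ 107.4  -92.6]
 [-171.5  -31.3]]
```

```bash
cat >> h.py <<'E'
o=np.array([.57429,-.08839]);yaw=-1.3723
def to(x,y,z,ty):
    """mm track-frame target (z world mm), ty = angle of tool y in the track frame, deg -> shift mm, turn deg"""
    from workcell import status
    s=status.observe();Rm=R.from_rotvec(s['ee_rot']).as_matrix()
    w=np.r_[o+R.from_euler('z',yaw).as_matrix()[:2,:2]@[x/1e3,y/1e3],z/1e3]
    cur=np.degrees(np.arctan2(Rm[1,1],Rm[0,1])-yaw)
    t=s['tcp_pos'];q=R.from_euler('z',-yaw).as_matrix()[:2,:2]@(t[:2]-o)*1e3
    print('t',round(s['t'],2),'now',q.round(1),round(t[2]*1e3,1),'ty',cur.round(1),'| shift',(Rm.T@(w-t)*1e3).round(1),'turn',round(-((ty-cur+180)%360-180),1),'F',s['wrist_force'].round(1),'q6',s['joint_positions'][5])
E
python3 -c "
from h import *
to(-115,0,120,90)"
```

```text
t 0.1 now [ 408.3 -404.9] 230.1 ty 13.0 | shift [ 512.4 -418.3  111.1] turn -77.0 F [-0.8 -0.2 -0.6] q6 -0.06970075853227782
```

carry_out:
  plan:
    - [[512, -418, 60], -77, 0]
    - [[512, -418, 60], -77, 0]
    - [[512, -418, 60], -77, 0]
    - [[512, -418, 60], -77, 0]
    - [[512, -418, 60], -77, 0]
    - [[512, -418, 60], -77, 0]
    - [[512, -418, 60], -77, 0]
    - [[512, -418, 60], -77, 0]
    - [[512, -418, 60], -77, 0]
    - [[512, -418, 60], -77, 0]

```text
t: 0.93
tcp_pos: [0.4426, -0.1954, 0.1932]
ee_rot: [-2.095, -2.341, 0.0]
wrist_force: [-0.0, -0.1, 0.0]
grip_width: -0.0002
gripper_force: 0.0
```

```bash
python3 -c "
from h import *
to(-115,0,120,90)"
```

```text
t 0.93 now [  78.9 -150.2] 193.2 ty 85.0 | shift [206.3 132.6  73.2] turn -5.0 F [-0.  -0.1  0. ] q6 -0.6165911558611916
```

carry_out:
  plan:
    - [[206, 133, 73], -5, 0]
    - [[206, 133, 73], -5, 0]
    - [[206, 133, 73], -5, 0]
    - [[206, 133, 73], -5, 0]
    - [[206, 133, 73], -5, 0]
    - [[206, 133, 73], -5, 0]
    - [[206, 133, 73], -5, 0]
    - [[206, 133, 73], -5, 0]
    - [[206, 133, 73], -5, 0]

```text
t: 1.68
tcp_pos: [0.5524, 0.0213, 0.12]
ee_rot: [-1.995, -2.425, 0.003]
wrist_force: [0.7, -0.8, 0.4]
grip_width: -0.0
gripper_force: 0.0
```

Run:
```python
from h import *
from workcell import viewer
to(-115,0,13,90)
p,d=viewer.capture("wrist");cv2.imwrite("pics/w1.png",p[:,:,::-1])
print(viewer.get_calibration("wrist"))
```

```text
t 1.68 now [-111.9    0.2] 120.0 ty 89.7 | shift [  3.2   0.  107. ] turn -0.3 F [ 0.7 -0.8  0.4] q6 -0.2330372272305635
{'fx': 309.70691628693146, 'fy': 309.70691628693146, 'cx': 320.72030662653657, 'cy': 200.550119357042, 'T_tool_cam': array([[-8.47632180e-04, -9.50263722e-01, -3.11445243e-01,
         7.87344189e-02],
       [ 9.99999612e-01, -8.80810999e-04, -3.41283483e-05,
         7.52311406e-05],
       [-2.41893465e-04, -3.11445151e-01,  9.50264100e-01,
        -1.41819674e-01],
       [ 0.00000000e+00,  0.00000000e+00,  0.00000000e+00,
         1.00000000e+00]])}
```

View pics/w1.png

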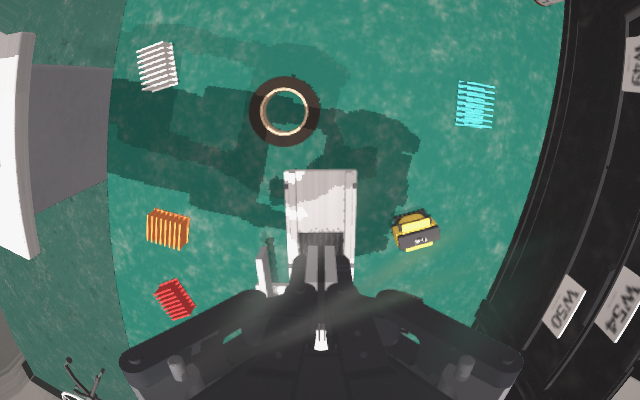

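The wrist view shows the open end of the track at (285,170)–(357,170), the rear edge of the row at about (300–342, 233), the gate paddle at (263,270), and the closed fingers in line with the channel.

Run:
```python
from h import *
from workcell import viewer,status
c=viewer.get_calibration("wrist");s=status.observe()
Rm=R.from_rotvec(s['ee_rot']).as_matrix();T=c['T_tool_cam']
def f(u,v,z):
    a=np.array([u-c['cx'],v-c['cy']]);r=np.hypot(*a);t=r/c['fx']
    d=Rm@T[:3,:3]@np.r_[a/r*np.sin(t),np.cos(t)];q=s['tcp_pos']+Rm@T[:3,3]
    w=q+d*(z-q[2])/d[2];return (R.from_euler('z',-yaw).as_matrix()[:2,:2]@(w[:2]-o)*1e3).round(1)
for a in[(285,170,.01),(357,170,.01),(300,233,.032),(342,233,.032),(258,248,.046),(268,290,.046)]:print(a,f(*a))
```

```text
(285, 170, 0.01) [-134.2  -29.6]
(357, 170, 0.01) [-133.8   30.6]
(300, 233, 0.032) [-86.6 -17. ]
(342, 233, 0.032) [-86.4  17.3]
(258, 248, 0.046) [-79.7 -49.8]
(268, 290, 0.046) [-39.5 -45.1]
```

carry_out:
  plan:
    - [[3, 0, 35], 0, 0]
    - [[3, 0, 70], 0, 0]
    - [[3, 0, 95], 0, 0]
    - [[3, 0, 106], 0, 0]
    - [[3, 0, 106], 0, 0]
    - [[3, 0, 106], 0, 0]

```text
t: 2.23
tcp_pos: [0.5527, 0.0231, 0.0152]
ee_rot: [2.0, 2.422, -0.0]
wrist_force: [0.2, -0.4, -0.1]
grip_width: 0.0003
gripper_force: 0.0
```

```bash
python3 -c "
from h import *
to(-8,0,14,90)"
```

```text
t 2.23 now [-113.6    0.8] 15.2 ty 89.5 | shift [-105.6    0.     1.2] turn -0.5 F [ 0.2 -0.4 -0.1] q6 -0.22722977662312308
```

carry_out:
  plan:
    - [[-4, 0, 1], 0, 0]
    - [[-9, 0, 1], 0, 0]
    - [[-14, 0, 1], 0, 0]
    - [[-18, 0, 1], 0, 0]
    - [[-22, 0, 1], 0, 0]
    - [[-26, 0, 1], 0, 0]
    - [[-30, 0, 1], 0, 0]
    - [[-34, 0, 1], 0, 0]
    - [[-38, 0, 1], 0, 0]
    - [[-42, 0, 1], 0, 0]

```text
t: 3.07
tcp_pos: [0.5606, -0.0171, 0.0136]
ee_rot: [-1.998, -2.424, -0.0]
wrist_force: [-0.1, 1.6, 0.1]
grip_width: -0.0002
gripper_force: 0.9
```

```bash
python3 -c "
from h import *
to(-8,0,14,90)"
```

```text
t 3.07 now [-72.6   0.7] 13.6 ty 89.6 | shift [-64.6  -0.3  -0.4] turn -0.4 F [-0.1  1.6  0.1] q6 -0.3007921137136222
```

carry_out:
  plan:
    - [[-5, -0.5, 0], 0, 0]
    - [[-10, -0.5, 0], 0, 0]
    - [[-15, -0.5, 0], 0, 0]
    - [[-20, -0.5, 0], 0, 0]
    - [[-25, -0.5, 0], 0, 0]
    - [[-30, -0.5, 0], 0, 0]
    - [[-34, -0.5, 0], 0, 0]
    - [[-38, -0.5, 0], 0, 0]
    - [[-42, -0.5, 0], 0, 0]
    - [[-46, -0.5, 0], 0, 0]

```text
t: 3.9
tcp_pos: [0.5689, -0.0625, 0.0136]
ee_rot: [-1.998, -2.424, 0.0]
wrist_force: [1.3, 3.0, 0.2]
grip_width: -0.0002
gripper_force: 0.8
```

```bash
python3 -c "
from h import *
to(-8,0,14,90)"
```

```text
t 3.9 now [-26.4  -0.1] 13.6 ty 89.6 | shift [-18.4   0.3  -0.4] turn -0.4 F [1.3 3.  0.2] q6 -0.3778580179194415
```

carry_out:
  plan:
    - [[-3, 0, 0], 0, 0]
    - [[-6, 0, 0], 0, 0]
    - [[-9, 0, 0], 0, 0]
    - [[-11, 0, 0], 0, 0]
    - [[-12, 0, 0], 0, 0]
    - [[-13, 0, 0], 0, 0]
    - [[-14, 0, 0], 0, 0]

```text
t: 4.48
tcp_pos: [0.5716, -0.0759, 0.0136]
ee_rot: [-1.998, -2.424, -0.0]
wrist_force: [1.1, 1.2, 0.0]
grip_width: -0.0002
gripper_force: 0.9
```

```bash
python3 -c "
from h import *
to(-8,0,14,90)"
```

```text
t 4.48 now [-12.8  -0.2] 13.6 ty 89.6 | shift [-4.8  0.2 -0.4] turn -0.4 F [1.1 1.2 0. ] q6 -0.39995362452013594
```

Now I'll creep forward until the force shows the row is at the stop.

carry_out:
  plan:
    - [[-1, 0, 0], 0, 0]
    - [[-2, 0, 0], 0, 0]
    - [[-3, 0, 0], 0, 0]
    - [[-4, 0, 0], 0, 0]
    - [[-4, 0, 0], 0, 0]

```text
t: 4.9
tcp_pos: [0.5723, -0.0801, 0.0136]
ee_rot: [1.998, 2.424, -0.0]
wrist_force: [0.0, -0.1, 0.7]
grip_width: -0.0001
gripper_force: 0.4
```

carry_out:
  plan:
    - [[-1, 0, 0], 0, 0]
    - [[-2, 0, 0], 0, 0]
    - [[-3, 0, 0], 0, 0]

```text
t: 5.15
tcp_pos: [0.5722, -0.0805, 0.0135]
ee_rot: [-1.998, -2.419, -0.003]
wrist_force: [0.0, 11.1, 2.7]
grip_width: -0.0002
gripper_force: 5.6
```

carry_out:
  plan:
    - [[1, 0, 0], 0, 0]
    - [[5, 0, 0], 0, 0]
    - [[15, 0, 0], 0, 0]
    - [[28, 0, -3], 0, 0]
    - [[30, 0, -30], 0, 0]
    - [[30, 0, -65], 0, 0]
    - [[30, 0, -95], 0, 0]
    - [[30, 0, -95], 0, 0]

```text
t: 5.82
tcp_pos: [0.5721, -0.0533, 0.1154]
ee_rot: [1.99, 2.417, 0.009]
wrist_force: [1.7, -0.1, -0.1]
grip_width: -0.0
gripper_force: 0.0
```

```bash
python3 -c "
from h import *
from workcell import viewer
to(-54,-76,25,180)
p,d=viewer.capture('top');cv2.imwrite('pics/t2.png',cv2.resize(p[165:245,295:445,::-1],None,fx=5,fy=5,interpolation=cv2.INTER_CUBIC))"
```

```text
t 5.82 now [-34.9   4.8] 115.4 ty 89.7 | shift [ 19.1 -81.9  89.4] turn -90.3 F [ 1.7 -0.1 -0.1] q6 -0.36148985776101267
```

View pics/t2.png

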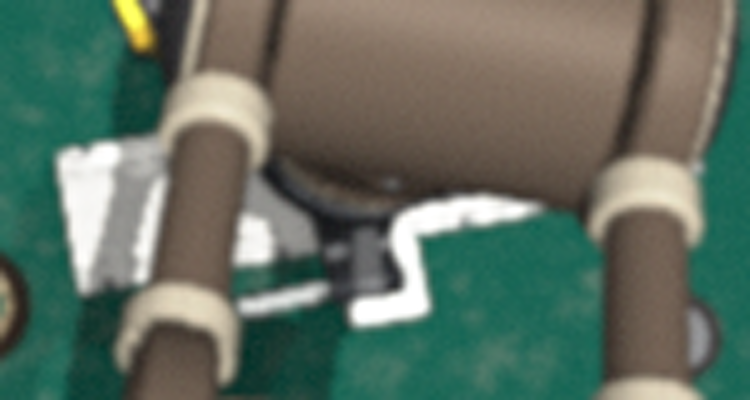

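The arm hides the row, but the gate paddle at (240–330, 300) is unmoved. Next I'll turn and move to the outside of the gate.

carry_out:
  plan:
    - [[19, -40, 0], -7, 0]
    - [[19, -82, 0], -14, 0]
    - [[19, -82, 0], -21, 0]
    - [[19, -82, 0], -28, 0]
    - [[19, -82, 0], -35, 0]
    - [[19, -82, 0], -42, 0]
    - [[19, -82, 0], -49, 0]
    - [[19, -82, 0], -56, 0]
    - [[19, -82, 0], -63, 0]
    - [[19, -82, 0], -70, 0]

```text
t: 6.7
tcp_pos: [0.4815, -0.0497, 0.1073]
ee_rot: [-0.236, -3.13, -0.0]
wrist_force: [1.2, 0.5, 0.5]
grip_width: -0.0002
gripper_force: 0.0
```

```bash
python3 -c "
from h import *
to(-54,-76,25,180)"
```

```text
t 6.7 now [-56.2 -83.3] 107.3 ty 160.0 | shift [-7.9  0.4 82.3] turn -20.0 F [1.2 0.5 0.5] q6 -1.6128108124614031
```

carry_out:
  plan:
    - [[-4, 0, 10], -7, 0]
    - [[-4, 0, 30], -14, 0]
    - [[-4, 0, 50], -20, 0]
    - [[-4, 0, 70], -20, 0]
    - [[-4, 0, 82], -20, 0]
    - [[-4, 0, 82], -20, 0]
    - [[-4, 0, 82], -20, 0]

```text
t: 7.28
tcp_pos: [0.485, -0.0503, 0.0252]
ee_rot: [0.302, -3.123, -0.002]
wrist_force: [0.7, -1.2, -0.0]
grip_width: 0.0
gripper_force: 0.0
```

Run:
```python
from h import *
from workcell import viewer
to(-54,-62,25,180)
p,d=viewer.capture("wrist");cv2.imwrite("pics/w2.png",p[:,:,::-1])
```

```text
t 7.28 now [-54.9 -80. ] 25.2 ty 179.7 | shift [-18.   -0.8   0.1] turn -0.3 F [ 0.7 -1.2 -0. ] q6 -1.9558869848038614
```

View pics/w2.png

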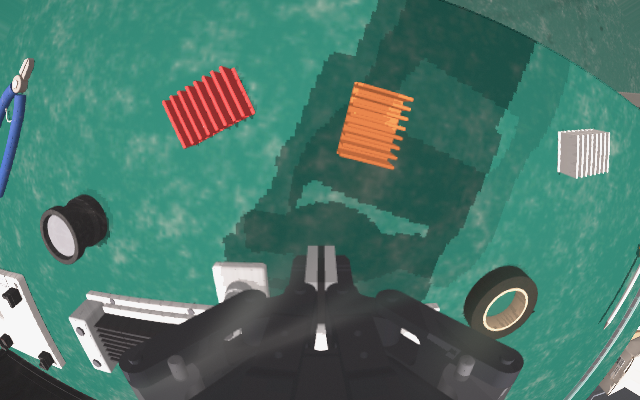

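The row is home, with its fins against the stop at (100,345). The fingers stand outside the gate, whose tip shows at (430,308). Next I'll compute the arc.

```bash
cat > arc.py <<'E'
from h import *
import sys
from workcell import status
def arc(phis,delta):
    s=status.observe();t=s['tcp_pos'];q=R.from_euler('z',-yaw).as_matrix()[:2,:2]@(t[:2]-o)*1e3
    Rm=R.from_rotvec(s['ee_rot']).as_matrix();a=np.arctan2(Rm[1,1],Rm[0,1])-yaw
    for p in phis:
        f=np.radians(p);u=np.array([np.cos(f),np.sin(f)]);n=np.array([-u[1],u[0]])
        w=np.array([-4,-48])+50*u+(14.2+delta)*n-q
        y=np.array([np.cos(a),np.sin(a)]);x=np.array([-y[1],y[0]])*-1 if False else np.array([-(-y[1])*-1,-y[0]*-1])
        print(p,'shift',[round(w@x,1),round(w@y,1)],'turn',round(-((p-np.degrees(a)+180)%360-180),1))
E
sed -i '/x=np.array/c\        y=np.array([np.cos(a),np.sin(a)]);x=np.array([-y[1],y[0]])' arc.py
python3 -c "
from arc import *
arc([180,173,166,159,152,145,138,131],0)"
```

```text
180 shift [np.float64(-16.6), np.float64(-0.3)] turn -0.3
173 shift [np.float64(-22.8), np.float64(1.1)] turn 6.7
166 shift [np.float64(-29.1), np.float64(1.7)] turn 13.7
159 shift [np.float64(-35.5), np.float64(1.6)] turn 20.7
152 shift [np.float64(-41.7), np.float64(0.6)] turn 27.7
145 shift [np.float64(-47.9), np.float64(-1.0)] turn 34.7
138 shift [np.float64(-53.7), np.float64(-3.4)] turn 41.7
131 shift [np.float64(-59.3), np.float64(-6.5)] turn 48.7
```

carry_out:
  plan:
    - [[-8, 0, 0], 0, 0]
    - [[-17, 0, 0], 0, 0]
    - [[-20, 0.5, 0], 3.5, 0]
    - [[-23, 1, 0], 7, 0]
    - [[-26, 1.5, 0], 10.5, 0]
    - [[-29, 1.5, 0], 14, 0]
    - [[-32, 1.5, 0], 17, 0]
    - [[-35.5, 1.5, 0], 21, 0]
    - [[-41.5, 0.5, 0], 28, 0]
    - [[-48, -1, 0], 35, 0]

```text
t: 8.17
tcp_pos: [0.5355, -0.0426, 0.0275]
ee_rot: [0.661, 3.07, -0.0]
wrist_force: [-1.7, -1.0, 0.2]
grip_width: 0.0
gripper_force: 0.5
```

```bash
python3 -c "
from arc import *
to(0,0,25,90)
arc([145,138,131,124,117,110,103,97,93,90],-1)"
```

```text
t 8.17 now [-52.5 -29. ] 27.5 ty 144.3 | shift [-54.2 -25.8   2.6] turn 54.3 F [-1.7 -1.   0.2] q6 -1.3068043313867583
145 shift [np.float64(0.9), np.float64(-0.7)] turn -0.7
138 shift [np.float64(-5.2), np.float64(0.6)] turn 6.3
131 shift [np.float64(-11.5), np.float64(1.2)] turn 13.3
124 shift [np.float64(-17.8), np.float64(1.0)] turn 20.3
117 shift [np.float64(-24.1), np.float64(-0.0)] turn 27.3
110 shift [np.float64(-30.1), np.float64(-1.8)] turn 34.3
103 shift [np.float64(-35.9), np.float64(-4.2)] turn 41.3
97 shift [np.float64(-40.7), np.float64(-6.9)] turn 47.3
93 shift [np.float64(-43.6), np.float64(-9.0)] turn 51.3
90 shift [np.float64(-45.8), np.float64(-10.6)] turn 54.3
```

Contact made at light force. I'll continue.

carry_out:
  plan:
    - [[-5, 0.5, 1], 6, 0]
    - [[-11.5, 1, 1], 13, 0]
    - [[-15, 1, 1], 17, 0]
    - [[-18, 1, 1], 20, 0]
    - [[-21, 0.5, 1], 24, 0]
    - [[-24, 0, 1], 27, 0]
    - [[-30, -2, 1], 34, 0]
    - [[-36, -4, 1], 41, 0]
    - [[-38.5, -5.5, 1], 44, 0]
    - [[-40.5, -7, 1], 47, 0]

```text
t: 9.0
tcp_pos: [0.5708, -0.0656, 0.0268]
ee_rot: [1.826, 2.553, 0.003]
wrist_force: [0.3, 1.0, -1.0]
grip_width: 0.0001
gripper_force: 0.4
```

```bash
python3 -c "
from arc import *
to(0,0,25,90)
arc([97,93,90],0)
arc([90],-2)"
```

```text
t 9.0 now [-23.    1.1] 26.8 ty 97.5 | shift [-22.7  -4.    1.8] turn 7.5 F [ 0.3  1.  -1. ] q6 -0.5199669772546957
97 shift [np.float64(1.3), np.float64(-1.0)] turn 0.5
93 shift [np.float64(-2.2), np.float64(-0.2)] turn 4.5
90 shift [np.float64(-4.9), np.float64(0.3)] turn 7.5
90 shift [np.float64(-6.9), np.float64(0.1)] turn 7.5
```

carry_out:
  plan:
    - [[-1.5, 0, 0], 4, 0]
    - [[-3, 0, 0], 7, 0]
    - [[-4, 0, 0], 7, 0]
    - [[-5, 0, 0], 7, 0]
    - [[-6, 0, 0], 7, 0]
    - [[-6, 0, 0], 7, 0]

```text
t: 9.5
tcp_pos: [0.5718, -0.0703, 0.0266]
ee_rot: [1.976, 2.441, 0.004]
wrist_force: [0.6, 4.5, 2.4]
grip_width: 0.0002
gripper_force: 2.2
```

```bash
python3 -c "
from arc import *
to(0,0,25,90)"
```

```text
t 9.5 now [-18.2   1.1] 26.6 ty 90.6 | shift [-18.2  -1.3   1.5] turn 0.6 F [0.6 4.5 2.4] q6 -0.4107360363786136
```

carry_out:
  plan:
    - [[-1, 0, 0], 0, 0]
    - [[-2.5, 0, 0], 0, 0]
    - [[-2.5, 0, 0], 0, 0]

```text
t: 9.75
tcp_pos: [0.5718, -0.0705, 0.0265]
ee_rot: [-1.977, -2.438, -0.007]
wrist_force: [0.1, 12.1, 5.5]
grip_width: -0.0004
gripper_force: 5.8
```

The gate is hard on its stop at 12 N. I'll back off, rise and clear the view.

carry_out:
  plan:
    - [[2, 0, 0], 0, 0]
    - [[6, 0, 0], 0, 0]
    - [[20, 0, 0], 0, 0]
    - [[32, 0, -3], 0, 0]
    - [[35, 0, -35], 0, 0]
    - [[40, 0, -75], 0, 0]
    - [[60, -10, -110], 0, 0]
    - [[80, -40, -140], 0, 0]
    - [[80, -80, -150], 0, 0]
    - [[80, -120, -150], 0, 0]

```text
t: 10.58
tcp_pos: [0.4405, -0.0191, 0.1792]
ee_rot: [1.968, 2.44, 0.006]
wrist_force: [-0.8, -0.4, 1.0]
grip_width: -0.0001
gripper_force: 0.0
```

carry_out:
  plan:
    - [[40, -40, 0], 0, 0]
    - [[80, -80, 0], 0, 0]
    - [[110, -110, 0], 0, 0]
    - [[140, -140, 0], 0, 0]
    - [[140, -140, 0], 0, 0]
    - [[140, -140, 0], 0, 0]

```text
t: 11.08
tcp_pos: [0.2665, 0.0894, 0.1737]
ee_rot: [-1.969, -2.443, 0.004]
wrist_force: [0.4, 0.3, -0.9]
grip_width: 0.0003
gripper_force: 0.0
```

```bash
python3 -c "
from h import *
from workcell import viewer
to(0,0,25,90)
p,d=viewer.capture('top');cv2.imwrite('pics/t3.png',cv2.resize(p[140:300,240:450,::-1],None,fx=3.5,fy=3.5,interpolation=cv2.INTER_CUBIC))"
```

```text
t 11.08 now [-235.  -266.7] 173.7 ty 90.9 | shift [-239.4  263.7  147.1] turn 0.9 F [ 0.4  0.3 -0.9] q6 -0.04838283105528079
```

View pics/t3.png

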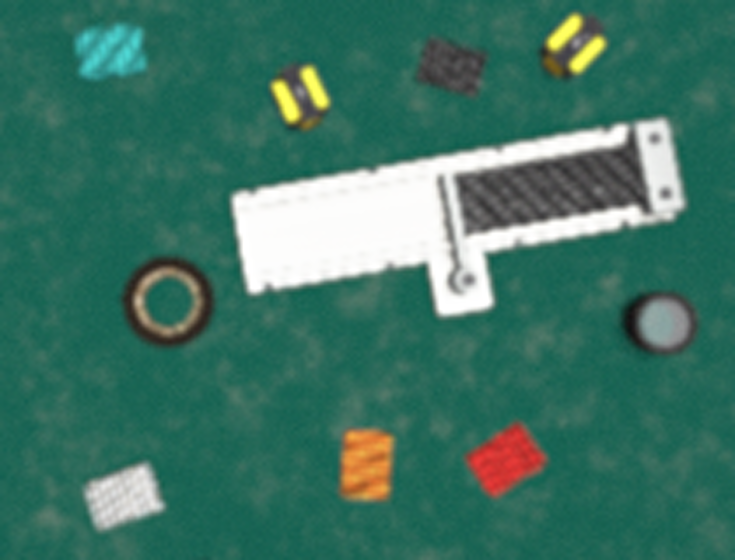

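The row, at (460–640, 190), lies against the stop, and the gate stands square across the track behind it at (450, 175–280). The bystanders haven't moved, so I'm handing the job in.

```bash
python3 -c "
from workcell import job
print(job.finish_job())"
```

```text
the job is handed in; nothing more can be done
None
```

The four heatsinks are home against the end stop as one train, the gate is fully shut behind them, nothing else on the bench was moved, and the job was handed in at about 11 s.

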